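# Load the pizza oven's smoke box and click its hood shut

### The arm

A 6-joint arm with a two-finger parallel gripper is mounted at the origin on the work surface. World frame = base frame: x ahead of the robot, y to its left, z up, the work surface at z = 0. Lengths are in m, angles in degrees, forces in N, time in s.
With the tool pointing down it reaches from about 0.35 to 0.875 m from the base axis. Payload 4.2 kg.
Tool frame: the origin (TCP) lies midway between the tips of the shut fingers; the grasp point (between the pads) lies 19 mm behind it; z points along the fingers, y is the direction in which the jaws open and shut (so a half turn about z gives the same grasp; the last joint's range is limited). The gripper opens to 87 mm and grips with 3 to 60 N. Pads are 19 mm wide; open, the fingers measure 117 mm over their backs; the gripper's body (75 mm by 190 mm) begins 51 mm behind the grasp point.
Start: joints at [87.468, 22.042, 0.453, 0, -68.411, -14.817], TCP at [0.186, 0.597, 0.223] pointing down, gripper open.
Joint ranges: [-179.83, 179.83], [-69.29, 118.12], [-61.27, 80.66], [-181.25, 117.63], [-171.15, -9.14], [-177.46, 177.46]. Speed limits (degrees/s): [159.86, 159.86, 180, 180, 180, 180].

### API

Orientations are given as a 3x3 rotation matrix whose columns are the frame's x, y, z axes.
In Python, from station import sense, capture, finish_job gives the robot as it stands. The module is installed in compiled form; this text tells all that it offers.
- The arm moves only by the shell command python3 -m jog 'ROWS' [OPENING]. ROWS is JSON, a list of rows, each a list of 6 numbers: the shift along the tool's x, y, z in cm, then the turn, a rotation vector about the tool's x, y, z in degrees. In form: [[dx, dy, dz, wx, wy, wz], ...]. A call has exactly 5 rows; each row shifts and turns the commanded pose from where the row before left it, along the tool's axes as they then stand; what a row does not reach is not made up. A row lasts 1/12 s, in which the tool goes at most 41.7 mm and 7.16 degrees, less where a joint would pass 70% of its speed; a pose out of reach is approached as far as the arm can. A call is refused whole if a number of a shift passes 4.17 or a number of a turn 7.16, either way. A call with a gripper value outside its range is refused whole. OPENING is the finger opening in cm, from 0 to 8.7, set as the call begins (- or left out, the last holds). The fingers move at their own pace and stop on an object; the grip force is fixed at half the most. Time passes only in rows, so rows that do not move let the fingers close, or fill a call up. It gives the time, the measured TCP pose, the force and the opening at its end, in the units of the state.
- sense(): the state, without advancing time (a new reading comes with each control period).
- capture(name): name is "side" or "top"; returns a dict with "frame" (400x640x3 uint8, red, green, blue), "fx", "fy", "cx", "cy" (pixels), "world_to_cam" (4x4, takes a point from world to camera coordinates). Camera axes: x right, y up, looking along -z (the intrinsics and any distortion apply to the point x, -y, -z); pixel columns grow to the right and rows downward; lengths in m; the calibration is good to about 2 mm. A picture is of the moment at which its call begins. There is no depth.
- finish_job(): hands the job in, once; it reports no verdict.
The state is a dict: "time_s": time; "joints": joint angles; "joint_velocities": joint speeds; "effort": joint torques, N m; "tcp_pos": TCP position; "ee_rot": TCP orientation; "wrist_force": force on the tool from outside, world axes, zero at the start; "moment": the same for the moment, N m; "gripper_width": opening from 0.0 (shut) to 1.0 (fully open).
Only numpy, scipy, OpenCV 4.12 (cv2) and the standard library are available. Lean on these libraries where they do the work, as an engineer would, in place of code of your own. Each camera call takes 0.05 s, during which the arm holds its last target.

### The job

Load the smoke box that is screwed to the work surface: slide its half-open hood back, lay the perforated steel capsule lengthwise in the cradle that this uncovers, and let go. Then slide the hood fully shut over the capsule until its springy tongue clicks down behind the ledge on the end block. Leave everything else on the table where it stands.

Things in the scene. Friction and masses are not known exactly. Their poses are not given: they have to be found in the camera images.
- smokebox: Low dark steel box screwed to the table, immovable: base 236 mm long (own x -122 to +114 mm), 70 mm wide. Origin: on the table, on the box's centre line; x = the way the hood closes, towards the end block; y across; z up. Outer rails at y +-33 mm are 12 mm high. End block: x 80 to 114 mm, 60 mm wide, top at 40 mm.
- hood (a joint): Slide of the hood, an upside-down steel U on the rails, 84 mm long, 60 mm wide, roof top at 47 mm. 0 = shut, 0.112 m = fully open (end stop, captive). At value q its middle and fin are at box x = 38 mm - q. Drag about 2 N; stays where left. In the last 13 mm the tongue climbs the ledge (push up to about 13 N); past 5 mm it snaps down and the hood rests between 0 and 2 mm.
- fin (a point): Middle of the top edge of the push fin on the hood's roof: an upright steel rib across the box, 10 mm thick along the slide, 40 mm wide, 18 mm high (from 47 to 65 mm above the table), in the middle of the roof with 37 mm of roof on either side (the 2 mm tongue lies on the last 8 mm in front). Can be pushed from either side with shut fingers. Axes as the smoke box's.
- tongue (a joint): Bend of the springy aluminium tongue (22 mm wide, 2 mm thick, lying on the roof's front end) that sticks 28 mm out of the hood's front edge (over the cradle while the hood is partly open) towards the end block and has a round nose under its end. rad; 0 = straight (free, or clicked down behind the ledge), up to about 0.15 while the nose rides over the ledge.
- cradle (a point): Centre of the cradle's floor (box x 44 mm, y 0, z 6 mm), axes as the smoke box's. The cradle is a shallow trough, box x 8 to 80 mm, 44 mm wide, with 4 mm lips whose tops are 12 mm above the table; the shut hood covers it.
- ledge (a point): Middle of the crest of the ledge, an aluminium cross ridge 30 mm wide on the end block: box x 99 mm, 45 mm above the table, 5 mm above the block. Gentle ramp on the cradle's side, steep back.
- capsule: Loose wood-chip capsule lying on the table: a perforated steel tube of 30 mm diameter with dark hexagonal end caps (32 mm across flats, 10 mm long each); 62 mm long in all, 42 mm of bare tube between the caps, about 120 g. Origin at its centre, 16 mm above what it lies on; x = its long axis (both ends alike). It fits the cradle with 5 mm to spare at each end.
- bowl: Bystander: grey ceramic bowl, 124 mm across, 55 mm high; origin under its centre.
- spatula: Bystander: spatula with yellow silicone blade and wooden handle, lying flat, 235 mm long along its x, 12 mm high; origin where the handle (to -x) meets the blade.
- cruet: Bystander: stoppered glass cruet, 68 mm across, 184 mm high; origin under its centre.
- shaker: Bystander: upright aluminium shaker, 48 mm across, 82 mm high; origin under its centre.
- cutter: Bystander: pizza wheel lying on its stand feet, 200 mm long along its x, 68 mm high; origin under its middle.
There are look-alikes about, which are no part of the job. What is shaped like the capsule but blue is not meant. What is shaped like the smokebox but yellow is not meant.

How it is judged:
By the outcome, as a careful person would: the job done as asked, in the order asked, and still so for the second after the job is handed in, with the robot touching nothing.
It also fails if it takes over 61 s, if anything falls off the work surface, if the arm or the gripper's body presses on something with over 40 N, if the wrist force passes 120 N, or if a joint passes its speed limit or range.

## Working session

There is one attempt and no reset: what is moved stays moved. The work goes in short steps, Python scripts to look and compute and a shell command to move; the robot and the scene stay as the last step left them, time stands still between calls to the robot, and variables do not carry over. Pictures are saved under pics/ and viewed, and the job is handed in when it is done.

```bash
mkdir -p pics
python3 - <<'E'
from station import sense,capture
import cv2,json
for n in("side","top"):
    c=capture(n);cv2.imwrite(f"pics/{n}0.png",c["frame"][:,:,::-1])
    print(n,{k:(v if not hasattr(v,'tolist') else v.tolist()) for k,v in c.items() if k!="frame"})
s=sense();print(s)
E
```

```text
side {'fx': 459.8255007593911, 'fy': 459.8255007593911, 'cx': 314.07169674822654, 'cy': 197.96876773145414, 'world_to_cam': [[0.8838455177668327, -0.46772781489173415, 0.006913168599353661, -0.4413912837775335], [0.24624988750778656, 0.47779158034616137, 0.843253341916129, -0.2362352127953641], [-0.397716096764868, -0.7436033196045598, 0.5374718685170385, -0.9180546363353752], [0.0, 0.0, 0.0, 1.0]]}
top {'fx': 474.14321791714457, 'fy': 474.14321791714457, 'cx': 317.44401320123296, 'cy': 207.4506977435115, 'world_to_cam': [[0.015883886450189833, -0.9996198908465743, 0.022533885042760434, 0.03558730148150842], [0.9849972048467217, 0.01951673261555875, 0.17146312604218508, -0.5209982801297883], [-0.17183773914767075, 0.019472312957007732, 0.9849327999578051, -1.2464260316464477], [0.0, 0.0, 0.0, 1.0]]}
{'time_s': 0.1, 'joints': array([ 8.74681021e+01,  2.20859307e+01,  3.89399358e-01, -2.42470036e-02,
       -6.84120154e+01, -1.48174421e+01]), 'joint_velocities': array([-0.03340402, -0.1347009 ,  0.14833146,  0.06992796,  0.06483533,
       -0.01305333]), 'effort': array([-7.57985326e-04, -3.91688561e+01,  1.87935412e+01,  4.23191741e+00,
        1.34512660e-02, -7.70979159e-05]), 'tcp_pos': array([0.18619286, 0.59606925, 0.22158848]), 'ee_rot': array([[ 9.54457834e-01, -2.98345464e-01, -4.76809809e-04],
       [-2.98345827e-01, -9.54455998e-01, -1.87523391e-03],
       [ 1.04373549e-04,  1.93208591e-03, -9.99998128e-01]]), 'wrist_force': array([ 0.14939919, -0.50437385,  0.25603148]), 'moment': array([-0.00422631, -0.04327839,  0.02054049]), 'gripper_width': 1.0034181220662335}
```

View pics/side0.png

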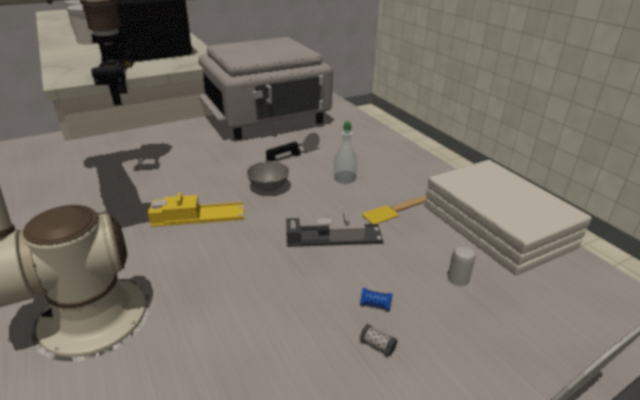

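View pics/top0.png

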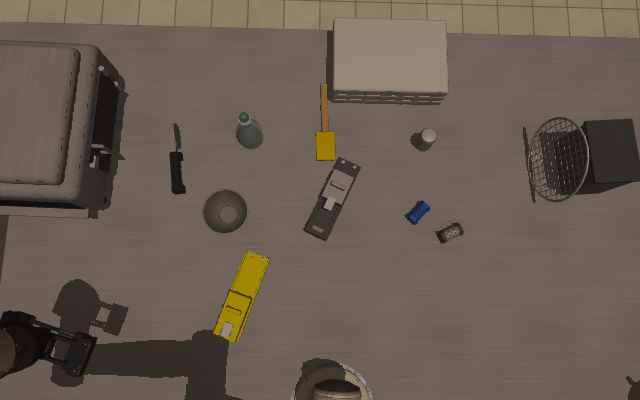

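Both views show the scene. Capsule candidates in the top view are the perforated steel tube at (450,233) and the blue one at (418,212), which is not meant. Box candidates are the dark one at (333,198) and the yellow one at (242,296), which is not meant. I'll check close crops.

Run:
```python
import cv2,numpy as np
t=cv2.imread("pics/top0.png");s=cv2.imread("pics/side0.png")
a=cv2.resize(t[145:255,295:475],None,fx=4.4,fy=4.4,interpolation=cv2.INTER_CUBIC)
b=cv2.resize(s[200:360,275:405],None,fx=3.6,fy=3.6,interpolation=cv2.INTER_CUBIC)
f=lambda i:cv2.convertScaleAbs(i,alpha=1.6,beta=10)
cv2.imwrite("pics/ct0.png",f(a));cv2.imwrite("pics/cs0.png",f(b))
```

```text
(no output)
```

View pics/ct0.png

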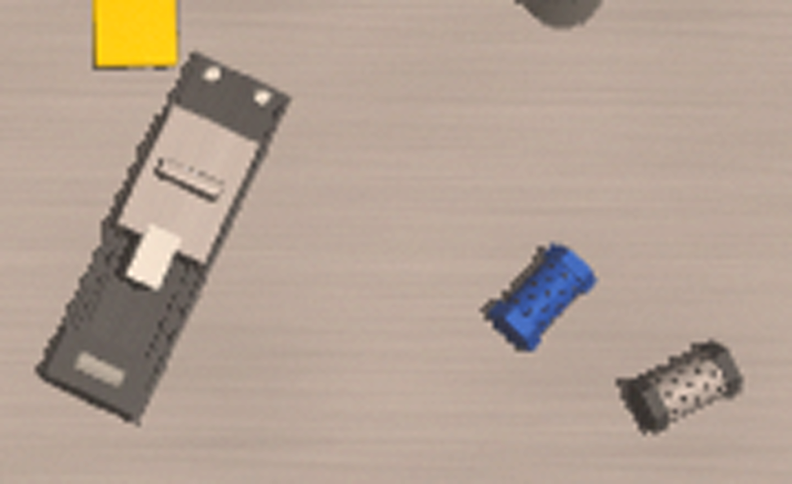

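View pics/cs0.png

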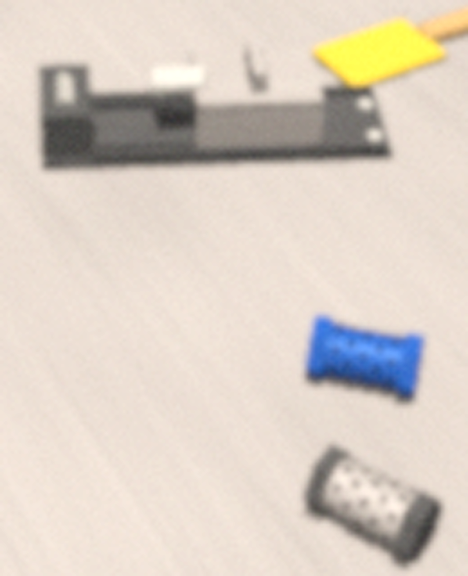

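The crops confirm it: the dark box has its end block (light ledge bar) at lower left and the hood towards the spatula, and the real capsule is the lower-right perforated steel tube. Next I'll measure.

```bash
cat > h.py <<'E'
import numpy as np,cv2
from station import sense,capture
def ray(c,uv):
    W=np.array(c["world_to_cam"]);R,t=W[:3,:3],W[:3,3]
    d=np.array([(uv[0]-c["cx"])/c["fx"],-(uv[1]-c["cy"])/c["fy"],-1.])
    return -R.T@t,R.T@d
def plane(c,uv,z):
    o,d=ray(c,uv);return o+d*(z-o[2])/d[2]
def proj(c,p):
    q=np.array(c["world_to_cam"])@np.append(p,1);return np.array([c["cx"]-c["fx"]*q[0]/q[2],c["cy"]+c["fy"]*q[1]/q[2]])
def tri(c1,u1,c2,u2):
    o1,d1=ray(c1,u1);o2,d2=ray(c2,u2)
    k=np.linalg.lstsq(np.c_[d1,-d2],o2-o1,rcond=None)[0]
    a,b=o1+k[0]*d1,o2+k[1]*d2
    return (a+b)/2,np.linalg.norm(a-b)
E
python3 - <<'E'
from h import *
t=capture("top");s=capture("side")
T=lambda x,y:((x+.5)/4.4+294.5,(y+.5)/4.4+144.5)
S=lambda x,y:((x+.5)/3.6+274.5,(y+.5)/3.6+199.5)
f=t["frame"].astype(int);print('ledge',plane(t,T(100,368),.045), tri(t,T(100,368),s,S(66,88)))
print('fin',plane(t,T(191,177),.065),tri(t,T(191,177),s,S(257,66)))
for n,p,z in(("baseL",(190,52),.006),("baseR",(290,98),.006),("roofbackL",(175,105),.047),("roofbackR",(258,143),.047),("roofFL",(120,222),.047),("roofFR",(205,263),.047),("tongue",(139,285),.047),("blkL",(38,372),.04),("blkR",(138,422),.04)):
    print(n,plane(t,T(*p),z).round(4))
# capsule: dark/bright non-wood mask : compare with local background
for n,c,(x0,y0,x1,y1),z in(("top",t,(430,212,472,252),.016),("side",s,(352,318,404,362),.016)):
    im=c["frame"][y0:y1,x0:x1].astype(int)
    bg=np.median(im.reshape(-1,3),0)
    m=(np.abs(im-bg).sum(2)>60).astype(np.uint8)
    n_,l,st,ce=cv2.connectedComponentsWithStats(cv2.morphologyEx(m,cv2.MORPH_CLOSE,np.ones((3,3))))
    i=1+st[1:,4].argmax();ys,xs=np.where(l==i)
    r=cv2.minAreaRect(np.c_[xs+x0,ys+y0].astype(np.float32));print(n,bg,st[i],r,ce[i]+[x0,y0])
    print(plane(c,r[0],z),plane(c,ce[i]+[x0,y0],z))
    v=cv2.resize(c["frame"][y0:y1,x0:x1,::-1],None,fx=12,fy=12,interpolation=cv2.INTER_CUBIC)
    bx=((cv2.boxPoints(r)-[x0,y0]+.5)*12).astype(np.int32);cv2.polylines(v,[bx],1,(0,0,255),1)
    cv2.imwrite(f"pics/cap_{n}.png",v)
v=cv2.resize(t["frame"][150:245,300:365,::-1],None,fx=6,fy=6,interpolation=cv2.INTER_CUBIC)
cv2.imwrite("pics/box6.png",cv2.convertScaleAbs(v,alpha=1.6,beta=10))
E
```

```text
ledge [0.46318124 0.04425379 0.045     ] (array([0.46387501, 0.04401513, 0.04475589]), np.float64(0.0013928183925797962))
fin [ 0.57988035 -0.00939218  0.065     ] (array([ 0.58120349, -0.00975112,  0.05868925]), np.float64(0.00020461143879754316))
baseL [ 0.6764 -0.0118  0.006 ]
baseR [ 0.6469 -0.077   0.006 ]
roofbackL [ 6.299e-01 -1.000e-04  4.700e-02]
roofbackR [ 0.6066 -0.0523  0.047 ]
roofFL [0.5544 0.0333 0.047 ]
roofFR [ 0.5296 -0.0197  0.047 ]
tongue [0.515 0.021 0.047]
blkL [0.4606 0.0823 0.04  ]
blkR [0.4309 0.0203 0.04  ]
top [109.  97.  89.] [  5  10  29  22 318] ((449.4206848144531, 232.33145141601562), (14.689998626708984, 26.559091567993164), 64.79888153076172) [449.29559748 232.31761006]
[ 0.46242179 -0.32325331  0.016     ] [ 0.46245397 -0.32290502  0.016     ]
side [139. 130. 124.] [  7   6  39  34 533] ((377.385986328125, 340.68072509765625), (39.002052307128906, 21.93199920654297), 27.47443199157715) [377.99812383 342.35084428]
[ 0.46036873 -0.32418204  0.016     ] [ 0.45917068 -0.32790496  0.016     ]
```

View pics/cap_top.png

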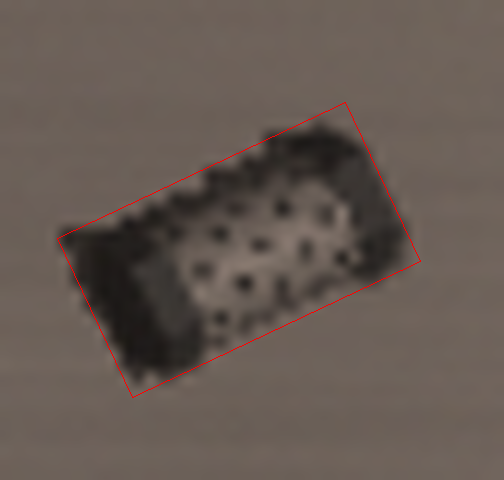

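View pics/box6.png

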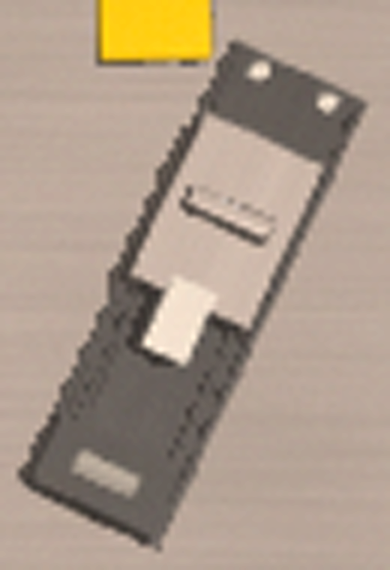

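The crops show the capsule lying at about (450,233) with its shadow to the upper left. The box axis runs from the screws at about (347,165) to the ledge at about (317,228).

My estimates:
- **Box:** origin (0.551, 0.0047), closing direction X = (-0.913, 0.408), 24.1° off -x.
- **Hood:** q ≈ 0.070.
- **Capsule:** (0.4605, -0.324), axis about -64.8°.

I'll travel high with the fingers shut to a point just in front of the fin.

```bash
python3 -m jog '[[0,0,0,0,0,6.75],[1,0.7,0,0,0,0],[2,1.4,0,0,0,0],[3,2,0,0,0,0],[3.3,2.2,0,0,0,0]]' 0
python3 -m jog '[[3.3,2.2,0,0,0,0],[3.3,2.2,0,0,0,0],[3.3,2.2,0,0,0,0],[3.3,2.2,0,0,0,0],[3.3,2.2,0,0,0,0]]' 0
python3 -m jog '[[3.3,2.2,0,0,0,0],[3.3,2.2,0,0,0,0],[3.3,2.2,0,0,0,0],[3.3,2.2,0,0,0,0],[3.3,2.2,0,0,0,0]]' 0
python3 -m jog '[[3.3,2.2,0,0,0,0],[3.3,2.2,0,0,0,0],[3.3,2.2,0,0,0,0],[2,1.5,0,0,0,0],[0,0,0,0,0,0]]' 0
cat >> h.py <<'E'
O=np.array([.551,.0047]);A=np.radians(180-24.1);X=np.array([np.cos(A),np.sin(A)]);Y=np.array([-X[1],X[0]])
def bw(bx,by=0):return O+X*bx+Y*by
def st(target=None,z=None):
    s=sense();p=s["tcp_pos"];R=s["ee_rot"]
    print("t",round(s["time_s"],2),"tcp",p.round(4),"box",(np.array([X@(p[:2]-O),Y@(p[:2]-O)])*1000).round(1),"yaw",np.degrees(np.arctan2(R[1,0],R[0,0])).round(2),"zt",R[:,2].round(4),"F",s["wrist_force"].round(1),"g",round(s["gripper_width"]*87,1))
    if target is not None: print("tool cm",(R.T@(np.append(target,z)-p)*100).round(2))
E
python3 -c "
from h import *
st(bw(-.008),.052)"
```

```text
time_s: 0.62
tcp_pos: [0.2457, 0.4997, 0.2219]
ee_rot: [[0.915, -0.404, -0.0], [-0.404, -0.915, -0.001], [0.0, 0.001, -1.0]]
wrist_force: [0.6, 1.4, 0.8]
gripper_width: 0.71
time_s: 1.03
tcp_pos: [0.3517, 0.3306, 0.2227]
ee_rot: [[0.914, -0.405, 0.0], [-0.405, -0.914, 0.0], [0.0, -0.0, -1.0]]
wrist_force: [0.3, 0.2, 0.5]
gripper_width: 0.323
time_s: 1.45
tcp_pos: [0.4571, 0.1629, 0.2228]
ee_rot: [[0.914, -0.406, 0.0], [-0.406, -0.914, 0.0], [0.0, -0.0, -1.0]]
wrist_force: [1.2, 0.5, -0.1]
gripper_width: 0.016
time_s: 1.87
tcp_pos: [0.5335, 0.0387, 0.2221]
ee_rot: [[0.912, -0.411, -0.001], [-0.411, -0.912, -0.001], [-0.0, 0.001, -1.0]]
wrist_force: [0.3, 0.5, -0.2]
gripper_width: 0.004
t 1.87 tcp [0.5335 0.0387 0.2221] box [ 29.9 -23.9] yaw -24.26 zt [-6.e-04 -1.e-03 -1.e+00] F [ 0.3  0.5 -0.2] g 0.4
tool cm [ 3.8   2.36 17.01]
```

```bash
python3 -m jog '[[1.9,1.2,2,0,0,0],[1.9,1.15,3,0,0,0],[0,0,3,0,0,0],[0,0,2,0,0,0],[0,0,0,0,0,0]]' 0
python3 -c "
from h import *
st(bw(-.008),.052)
for n in('top','side'):
    c=capture(n);u=(300,130) if n=='top' else (270,130);cv2.imwrite(f'pics/a_{n}.png',cv2.resize(c['frame'][u[1]:u[1]+125,u[0]-30:u[0]+130,::-1],None,fx=4.5,fy=4.5,interpolation=cv2.INTER_CUBIC))
"
```

```text
time_s: 2.28
tcp_pos: [0.5534, 0.0048, 0.1178]
ee_rot: [[0.913, -0.408, -0.011], [-0.408, -0.913, -0.002], [-0.009, 0.006, -1.0]]
wrist_force: [-1.4, 0.5, -0.6]
gripper_width: 0.006
t 2.28 tcp [0.5534 0.0048 0.1178] box [-2.2 -1.1] yaw -24.08 zt [-0.0106 -0.0017 -0.9999] F [-1.4  0.5 -0.6] g 0.5
tool cm [0.64 0.07 6.58]
```

View pics/a_side.png

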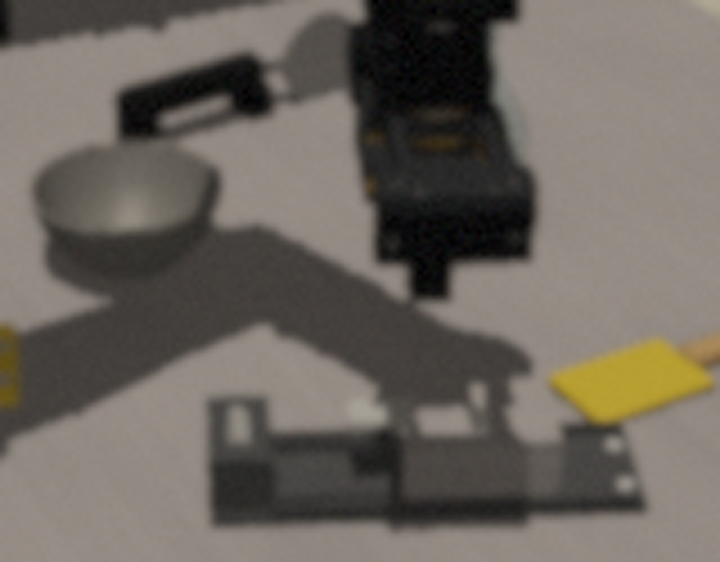

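The shut fingers hang over the hood, just ahead of the fin, with the fin at about (478,400) in the crop. Lowering in steps.

```bash
python3 -m jog '[[0,0,2,0,0,0],[0,0,2,0,0,0],[0,0,0,0,0,0],[0,0,0,0,0,0],[0,0,0,0,0,0]]' 0
python3 -c "
from h import *
st(bw(-.008),.052)"
```

```text
time_s: 2.8
tcp_pos: [0.559, 0.0065, 0.0848]
ee_rot: [[0.913, -0.407, 0.004], [-0.407, -0.913, 0.0], [0.003, -0.002, -1.0]]
wrist_force: [0.1, -0.1, -0.3]
gripper_width: 0.005
t 2.8 tcp [0.559  0.0065 0.0848] box [-6.6 -4.9] yaw -24.01 zt [ 3.9e-03  5.0e-04 -1.0e+00] F [ 0.1 -0.1 -0.3] g 0.5
tool cm [0.13 0.49 3.28]
```

```bash
python3 -m jog '[[0.1,0.5,0.6,0,0,0],[0,0,1,0,0,0],[0,0,1,0,0,0],[0,0,0.6,0,0,0],[0,0,0,0,0,0]]' 0
python3 -m jog '[[0,0,0,0,0,0],[0.2,0,0,0,0,0],[0.2,0,0,0,0,0],[0.2,0,0,0,0,0],[0,0,0,0,0,0]]' 0
python3 -c "
from h import *
st(bw(-.057),.052)
for n in('top','side'):
    c=capture(n);u=(300,130) if n=='top' else (290,170);cv2.imwrite(f'pics/b_{n}.png',cv2.resize(c['frame'][u[1]:u[1]+100,u[0]-30:u[0]+100,::-1],None,fx=5.5,fy=5.5,interpolation=cv2.INTER_CUBIC))
"
```

```text
time_s: 3.22
tcp_pos: [0.556, 0.0007, 0.0496]
ee_rot: [[0.913, -0.408, -0.002], [-0.408, -0.913, -0.001], [-0.001, 0.002, -1.0]]
wrist_force: [0.1, 0.1, 0.0]
gripper_width: 0.008
time_s: 3.63
tcp_pos: [0.5625, -0.0015, 0.0505]
ee_rot: [[0.913, -0.408, 0.0], [-0.408, -0.913, 0.0], [0.0, -0.0, -1.0]]
wrist_force: [-0.6, 0.4, -0.0]
gripper_width: 0.003
t 3.63 tcp [ 0.5625 -0.0015  0.0505] box [-13.   1.] yaw -24.11 zt [ 4.e-04  0.e+00 -1.e+00] F [-0.6  0.4 -0. ] g 0.3
tool cm [ 4.4  -0.1  -0.15]
```

View pics/b_side.png

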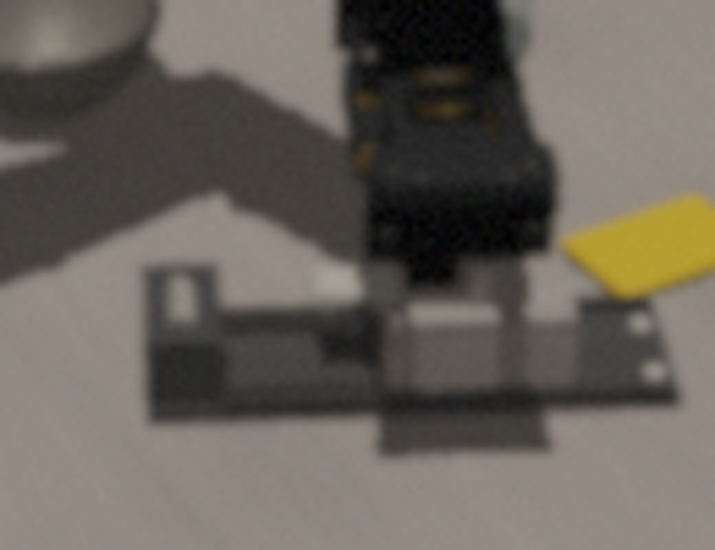

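The fingertips are just above the roof in front of the fin at about (435,275). Pushing the hood open.

```bash
python3 -m jog '[[0.4,0,0,0,0,0],[0.4,0,0,0,0,0],[0.4,0,0,0,0,0],[0.4,0,0,0,0,0],[0.4,0,0,0,0,0]]' 0
python3 -m jog '[[0.5,0,0,0,0,0],[0.5,0,0,0,0,0],[0.5,0,0,0,0,0],[0.4,0,0,0,0,0],[0,0,0,0,0,0]]' 0
python3 -m jog '[[0.2,0,0,0,0,0],[0.2,0,0,0,0,0],[0.1,0,0,0,0,0],[0,0,0,0,0,0],[0,0,0,0,0,0]]' 0
python3 -c "
from h import *
st(bw(-.058),.052)"
```

```text
time_s: 4.15
tcp_pos: [0.5802, -0.0099, 0.0505]
ee_rot: [[0.913, -0.409, -0.001], [-0.409, -0.913, -0.0], [-0.001, 0.0, -1.0]]
wrist_force: [-2.0, -0.5, 1.1]
gripper_width: 0.006
time_s: 4.57
tcp_pos: [0.5987, -0.0177, 0.0504]
ee_rot: [[0.913, -0.409, 0.001], [-0.409, -0.913, 0.0], [0.001, -0.001, -1.0]]
wrist_force: [0.1, -0.0, -0.1]
gripper_width: 0.003
time_s: 4.98
tcp_pos: [0.6023, -0.0193, 0.0506]
ee_rot: [[0.913, -0.408, 0.001], [-0.408, -0.913, 0.0], [0.001, -0.0, -1.0]]
wrist_force: [-1.0, 0.7, -0.1]
gripper_width: 0.007
t 4.98 tcp [ 0.6023 -0.0193  0.0506] box [-56.7   0.9] yaw -24.09 zt [ 6.e-04  0.e+00 -1.e+00] F [-1.   0.7 -0.1] g 0.6
tool cm [ 0.13 -0.09 -0.14]
```

```bash
python3 -m jog '[[0.1,0,0,0,0,0],[0.1,0,0,0,0,0],[0.1,0,0,0,0,0],[0,0,0,0,0,0],[0,0,0,0,0,0]]' 0
python3 -c "
from h import *
st(bw(-.058),.052)"
```

```text
time_s: 5.4
tcp_pos: [0.604, -0.0202, 0.0505]
ee_rot: [[0.913, -0.408, -0.002], [-0.408, -0.913, 0.0], [-0.002, 0.0, -1.0]]
wrist_force: [-3.6, 3.7, 2.3]
gripper_width: 0.006
t 5.4 tcp [ 0.604  -0.0202  0.0505] box [-58.6   1.1] yaw -24.11 zt [-1.6e-03  4.0e-04 -1.0e+00] F [-3.6  3.7  2.3] g 0.5
tool cm [-0.06 -0.11 -0.15]
```

The force rose at the end stop, so the hood is fully open. Backing off, lifting, and looking.

```bash
python3 -m jog '[[-0.8,0,0,0,0,0],[0,0,-2,0,0,0],[0,0,-4,0,0,0],[0,0,-4,0,0,0],[0,0,0,0,0,0]]' 5.5
python3 -m jog '[[-1,3,0,0,0,7.1],[-0.5,3.3,0,0,0,7.1],[0.5,3.3,0,0,0,7.1],[0.5,3.3,0,0,0,7.1],[0,3,0,0,0,7.1]]' 5.5
python3 -c "
from h import *
t=capture('top');s=capture('side')
# capsule axis, angle on plane
a=plane(t,(430+133/12-.5,212+397/12-.5),.016);b=plane(t,(430+420/12-.5,212+262/12-.5),.016)
print(np.degrees(np.arctan2(*(b-a)[[1,0]])))
st(np.array([.4605,-.324]),.12)
for n,c in(('top',t),('side',s)):
    u=(300,140) if n=='top' else (270,190);cv2.imwrite(f'pics/c_{n}.png',cv2.convertScaleAbs(cv2.resize(c['frame'][u[1]:u[1]+130,u[0]:u[0]+170,::-1],None,fx=4.5,fy=4.5,interpolation=cv2.INTER_CUBIC),alpha=1.5))
"
```

```text
time_s: 5.82
tcp_pos: [0.6034, -0.0172, 0.16]
ee_rot: [[0.914, -0.406, 0.019], [-0.406, -0.914, 0.0], [0.017, -0.008, -1.0]]
wrist_force: [1.4, 0.7, 1.4]
gripper_width: 0.295
time_s: 6.23
tcp_pos: [0.4944, -0.1421, 0.1508]
ee_rot: [[0.5, -0.866, 0.003], [-0.866, -0.5, -0.001], [0.002, -0.002, -1.0]]
wrist_force: [0.2, -0.8, -0.3]
gripper_width: 0.609
-64.35580750118861
t 6.33 tcp [ 0.4912 -0.1425  0.1506] box [ -5.5 158.8] yaw -59.94 zt [-5.e-04 -0.e+00 -1.e+00] F [0.1 0.6 0.1] g 54.3
tool cm [14.18 11.75  3.07]
```

View pics/c_top.png

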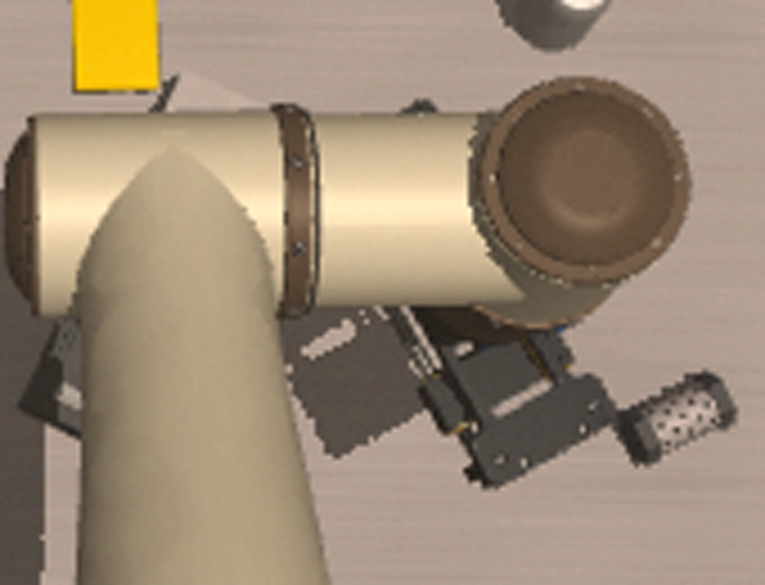

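View pics/c_side.png

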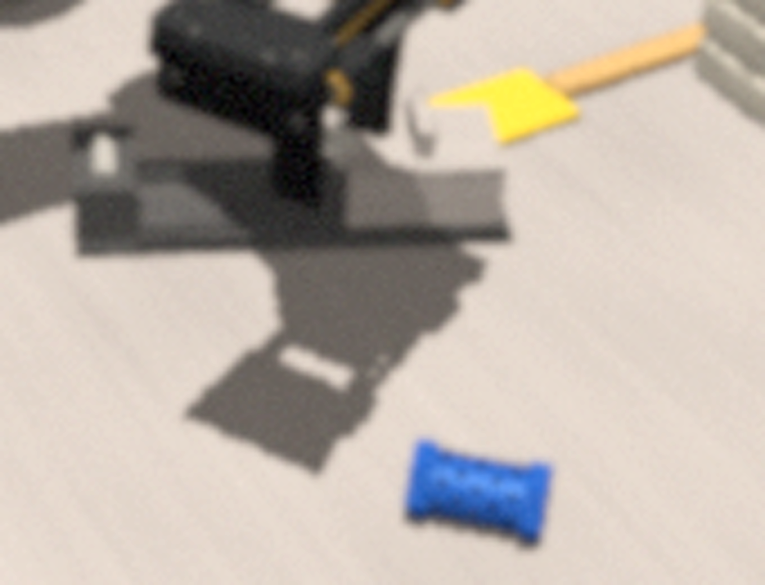

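The side view shows the hood at its end stop over the screw end; the blue look-alike is near the real capsule, so I'll check finger clearance to it.

Run:
```python
from h import *
t=cv2.imread("pics/top0.png").astype(int)
m=((t[:,:,0]>t[:,:,2]+50)&(t[:,:,0]>60)).astype(np.uint8)
c=capture("top")
k,_=cv2.findContours(m[190:235,395:440],0,2)[:2];k=max(k,key=cv2.contourArea)
a=np.radians(-64.6);ux=np.array([np.cos(a),np.sin(a)]);uy=np.array([ux[1],-ux[0]])
for p in cv2.boxPoints(cv2.minAreaRect(k)):
    w=plane(c,p+[395,190],.016)[:2];d=w-[.4605,-.324];print(w.round(3),"along,perp",(ux@d).round(3),(uy@d).round(3))
st([.4605,-.324],.1)
```

```text
[ 0.503 -0.211] along,perp -0.083 -0.087
[ 0.547 -0.254] along,perp -0.026 -0.108
[ 0.53  -0.271] along,perp -0.018 -0.086
[ 0.487 -0.228] along,perp -0.076 -0.065
t 6.38 tcp [ 0.4933 -0.1416  0.151 ] box [ -7.1 157.1] yaw -59.7 zt [ 1.7e-03 -4.0e-04 -1.0e+00] F [ 0.   0.6 -0.3] g 54.3
tool cm [14.08 12.04  5.1 ]
```

```bash
python3 -m jog '[[2.5,2.1,0,0,0,4.7],[3,2,0,0,0,0],[3,2,0,0,0,0],[3,2,1,0,0,0],[0,0,1,0,0,0]]' 5
python3 -m jog '[[0,0,0,0,0,0],[0,0,0,0,0,0],[0,0,0,0,0,0],[0,0,0,0,0,0],[0,0,0,0,0,0]]' 5
python3 -c "
from h import *
st([.4605,-.324],.009)
c=capture('top');v=c['frame'][205:265,410:480,::-1];cv2.imwrite('pics/d_top.png',cv2.convertScaleAbs(cv2.resize(v,None,fx=8,fy=8,interpolation=cv2.INTER_CUBIC),alpha=1.5))
"
```

```text
time_s: 6.8
tcp_pos: [0.4751, -0.2841, 0.1309]
ee_rot: [[0.431, -0.902, 0.004], [-0.902, -0.431, -0.003], [0.004, -0.002, -1.0]]
wrist_force: [0.4, -0.6, -0.9]
gripper_width: 0.573
time_s: 7.22
tcp_pos: [0.4748, -0.2787, 0.1313]
ee_rot: [[0.436, -0.9, 0.001], [-0.9, -0.436, -0.001], [0.001, -0.001, -1.0]]
wrist_force: [0.3, 0.3, -0.1]
gripper_width: 0.572
t 7.22 tcp [ 0.4748 -0.2787  0.1313] box [-46.2 289.8] yaw -64.17 zt [ 1.5e-03 -5.0e-04 -1.0e+00] F [ 0.3  0.3 -0.1] g 49.7
tool cm [ 3.44  3.28 12.23]
```

View pics/d_top.png

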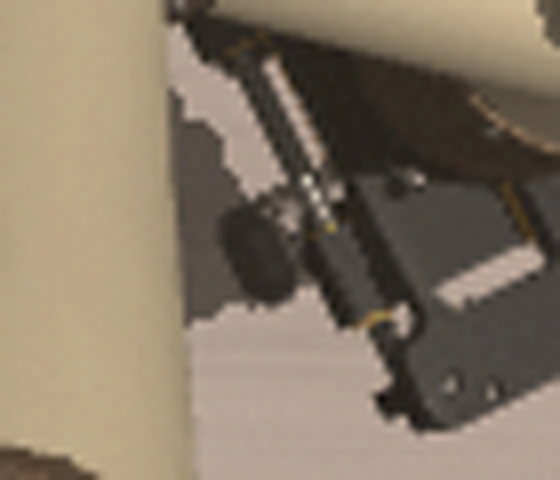

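The top view is now mostly blocked by the gripper, with the capsule's end just visible at crop (258,255). Moving over it, then down with a side-view check.

```bash
python3 -m jog '[[1.7,1.6,0,0,0,0],[1.8,1.7,0.5,0,0,0],[0,0,2,0,0,0],[0,0,2,0,0,0],[0,0,1.5,0,0,0]]' 5
python3 -m jog '[[0,0,1,0,0,0],[0,0,0,0,0,0],[0,0,0,0,0,0],[0,0,0,0,0,0],[0,0,0,0,0,0]]' 5
python3 -c "
from h import *
st([.4605,-.324],.009)
for n,(x,y) in dict(top=(410,200),side=(340,300)).items():
    c=capture(n);v=c['frame'][y:y+75,x:x+90,::-1];cv2.imwrite(f'pics/e_{n}.png',cv2.convertScaleAbs(cv2.resize(v,None,fx=7,fy=7,interpolation=cv2.INTER_CUBIC),alpha=1.7,beta=15))
"
```

```text
time_s: 7.68
tcp_pos: [0.4592, -0.3252, 0.0697]
ee_rot: [[0.433, -0.901, 0.0], [-0.901, -0.433, 0.0], [-0.0, -0.0, -1.0]]
wrist_force: [-0.4, -0.5, -0.0]
gripper_width: 0.571
time_s: 8.1
tcp_pos: [0.4604, -0.3256, 0.0618]
ee_rot: [[0.434, -0.901, 0.002], [-0.901, -0.434, -0.001], [0.002, -0.002, -1.0]]
wrist_force: [-0.7, -0.3, -0.3]
gripper_width: 0.572
t 8.1 tcp [ 0.4604 -0.3256  0.0618] box [-52.2 338.5] yaw -64.26 zt [ 0.0024 -0.0011 -1.    ] F [-0.7 -0.3 -0.3] g 49.8
tool cm [-0.15 -0.07  5.28]
```

View pics/e_side.png

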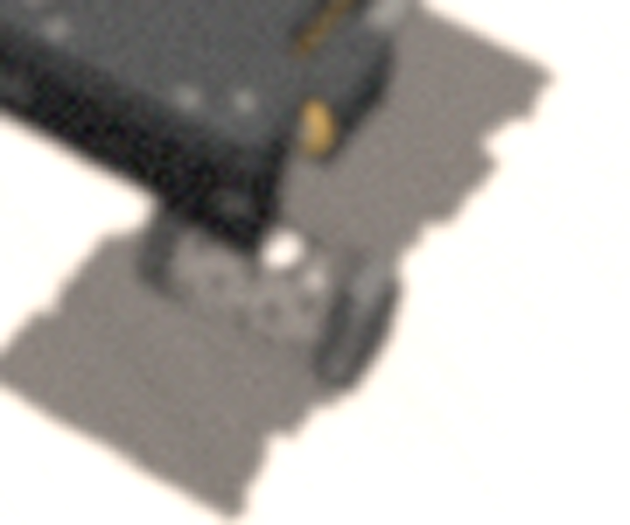

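The side crop shows the near finger at about (250,240), over the middle of the perforated tube between its caps. Descending.

```bash
python3 -m jog '[[-0.1,0,1.5,0,0,0],[0,0,1.5,0,0,0],[0,0,1.2,0,0,0],[0,0,0.6,0,0,0],[0,0,0,0,0,0]]' 5
python3 -m jog '[[0,0,0,0,0,0],[0,0,0.4,0,0,0],[0,0,0,0,0,0],[0,0,0,0,0,0],[0,0,0,0,0,0]]' 5
python3 -c "
from h import *
st([.4605,-.324],.009)"
```

```text
time_s: 8.62
tcp_pos: [0.4583, -0.3242, 0.0116]
ee_rot: [[0.434, -0.901, -0.002], [-0.901, -0.434, 0.001], [-0.002, 0.001, -1.0]]
wrist_force: [-0.1, 0.4, -0.1]
gripper_width: 0.572
time_s: 9.03
tcp_pos: [0.4592, -0.3246, 0.009]
ee_rot: [[0.434, -0.901, 0.001], [-0.901, -0.434, -0.0], [0.001, -0.001, -1.0]]
wrist_force: [0.3, -0.0, 0.4]
gripper_width: 0.573
t 9.03 tcp [ 0.4592 -0.3246  0.009 ] box [-50.7 338.1] yaw -64.3 zt [ 7.e-04 -3.e-04 -1.e+00] F [ 0.3 -0.   0.4] g 49.8
tool cm [-0.   -0.14 -0.  ]
```

```bash
python3 -m jog '[[0,0,0,0,0,0],[0,0,0,0,0,0],[0,0,0,0,0,0],[0,0,0,0,0,0],[0,0,0,0,0,0]]' 2
python3 -m jog '[[0,0,0,0,0,0],[0,0,0,0,0,0],[0,0,-0.5,0,0,0],[0,0,-1.5,0,0,0],[0,0,-2,0,0,0]]' 2
python3 -m jog '[[0,0,-3,0,0,0],[0,0,-3,0,0,0],[0,0,-2,0,0,0],[0,0,0,0,0,0],[0,0,0,0,0,0]]' 2
python3 -c "
from h import *
st(bw(.0432),.12)
for n,(x,y) in dict(top=(400,190),side=(340,270)).items():
    c=capture(n);v=c['frame'][y:y+100,x:x+110,::-1];cv2.imwrite(f'pics/f_{n}.png',cv2.convertScaleAbs(cv2.resize(v,None,fx=6,fy=6,interpolation=cv2.INTER_CUBIC),alpha=1.7,beta=15))
"
```

```text
time_s: 9.45
tcp_pos: [0.4592, -0.3246, 0.0087]
ee_rot: [[0.434, -0.901, 0.001], [-0.901, -0.434, -0.0], [0.0, -0.0, -1.0]]
wrist_force: [0.5, 0.1, 2.0]
gripper_width: 0.333
time_s: 9.87
tcp_pos: [0.4571, -0.3238, 0.0474]
ee_rot: [[0.433, -0.901, -0.005], [-0.901, -0.433, 0.002], [-0.004, 0.004, -1.0]]
wrist_force: [0.5, 1.4, -1.9]
gripper_width: 0.341
time_s: 10.28
tcp_pos: [0.4592, -0.3245, 0.1298]
ee_rot: [[0.433, -0.901, 0.002], [-0.901, -0.433, -0.0], [0.001, -0.002, -1.0]]
wrist_force: [-0.3, 0.5, -2.0]
gripper_width: 0.334
t 10.28 tcp [ 0.4592 -0.3245  0.1298] box [-50.6 338. ] yaw -64.32 zt [ 2.4e-03 -4.0e-04 -1.0e+00] F [-0.3  0.5 -2. ] g 29.0
tool cm [-28.99 -19.75   0.98]
```

View pics/f_side.png

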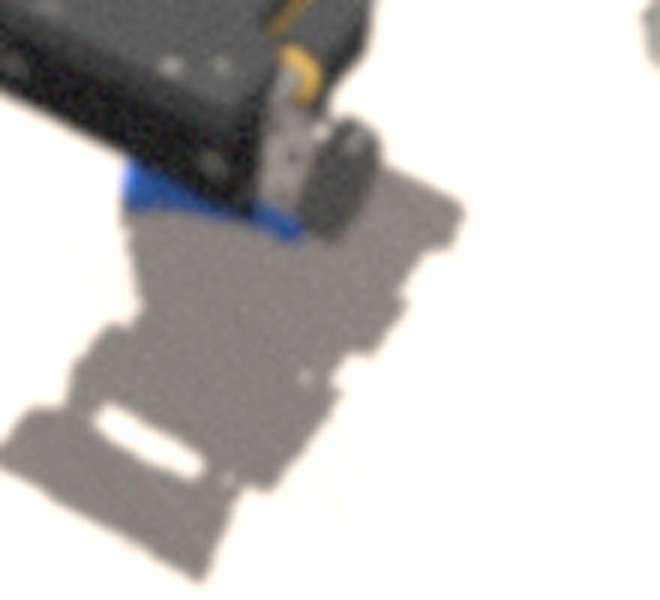

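View pics/f_top.png

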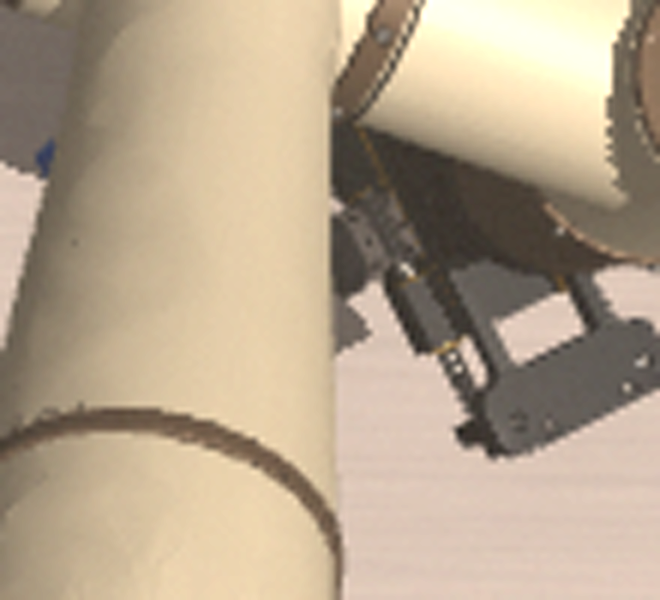

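The capsule is held (opening 29 mm, about 2 N extra weight), with blue left in place behind. Turning back and moving over the cradle.

```bash
python3 -m jog '[[0,0,0,0,0,-6.7],[0,0,0,0,0,-6.7],[0,0,0,0,0,-6.7],[0,0,0,0,0,-6.7],[0,0,0,0,0,-6.7]]' 2
python3 -m jog '[[0,0,0,0,0,-6.7],[-0.4,-1.4,0,0,0,0],[-0.8,-2.6,0,0,0,0],[-1,-3.5,0,0,0,0],[-1,-3.5,0,0,0,0]]' 2
python3 -m jog '[[-1,-3.5,0,0,0,0],[-1,-3.5,0,0,0,0],[-1,-3.5,0,0,0,0],[-1,-3.5,0,0,0,0],[-1,-3.5,0,0,0,0]]' 2
python3 -m jog '[[-0.5,-2,0,0,0,0],[-0.3,-1.5,0,0,0,0],[0,0,0,0,0,0],[0,0,0,0,0,0],[0,0,0,0,0,0]]' 2
python3 -c "
from h import *
st(bw(.0432),.07)"
```

```text
time_s: 10.8
tcp_pos: [0.4577, -0.324, 0.1265]
ee_rot: [[0.862, -0.507, -0.004], [-0.507, -0.862, 0.002], [-0.004, 0.001, -1.0]]
wrist_force: [-0.5, 0.9, -1.8]
gripper_width: 0.335
time_s: 11.22
tcp_pos: [0.4732, -0.2101, 0.1265]
ee_rot: [[0.912, -0.41, -0.004], [-0.41, -0.912, 0.001], [-0.004, 0.001, -1.0]]
wrist_force: [0.1, 0.5, -1.1]
gripper_width: 0.338
time_s: 11.63
tcp_pos: [0.4992, -0.0293, 0.127]
ee_rot: [[0.913, -0.408, -0.004], [-0.408, -0.913, -0.001], [-0.003, 0.002, -1.0]]
wrist_force: [-0.2, -0.5, -1.7]
gripper_width: 0.339
time_s: 12.05
tcp_pos: [0.5065, 0.0038, 0.1274]
ee_rot: [[0.913, -0.409, -0.003], [-0.409, -0.913, -0.001], [-0.002, 0.002, -1.0]]
wrist_force: [0.3, 0.4, -1.0]
gripper_width: 0.335
t 12.05 tcp [0.5065 0.0038 0.1274] box [40.3 19. ] yaw -24.12 zt [-2.9e-03 -8.0e-04 -1.0e+00] F [ 0.3  0.4 -1. ] g 29.2
tool cm [-0.28 -1.92  5.74]
```

```bash
python3 -m jog '[[-0.2,-1,0,0,0,0],[-0.1,-0.9,1,0,0,0],[0,0,2,0,0,0],[0,0,2,0,0,0],[0,0,1.5,0,0,0]]' 2
python3 -m jog '[[0,0,0,0,0,0],[0,0,0,0,0,0],[0,0,0,0,0,0],[0,0,0,0,0,0],[0,0,0,0,0,0]]' 2
python3 -c "
from h import *
st(bw(.0432),.015)
for n,(x,y) in dict(top=(290,150),side=(275,170)).items():
    c=capture(n);v=c['frame'][y:y+95,x:x+115,::-1];cv2.imwrite(f'pics/g_{n}.png',cv2.convertScaleAbs(cv2.resize(v,None,fx=6,fy=6,interpolation=cv2.INTER_CUBIC),alpha=1.7,beta=15))
"
```

```text
time_s: 12.47
tcp_pos: [0.5118, 0.0229, 0.0616]
ee_rot: [[0.912, -0.409, -0.002], [-0.409, -0.912, -0.0], [-0.001, 0.001, -1.0]]
wrist_force: [-0.5, 0.7, -1.6]
gripper_width: 0.334
time_s: 12.88
tcp_pos: [0.5133, 0.0231, 0.0646]
ee_rot: [[0.913, -0.408, 0.002], [-0.408, -0.913, 0.001], [0.002, -0.002, -1.0]]
wrist_force: [-0.4, 0.9, -0.7]
gripper_width: 0.338
t 12.88 tcp [0.5133 0.0231 0.0646] box [42.  -1.4] yaw -24.1 zt [ 2.3e-03  7.0e-04 -1.0e+00] F [-0.4  0.9 -0.7] g 29.4
tool cm [-0.13  0.15  4.96]
```

View pics/g_side.png

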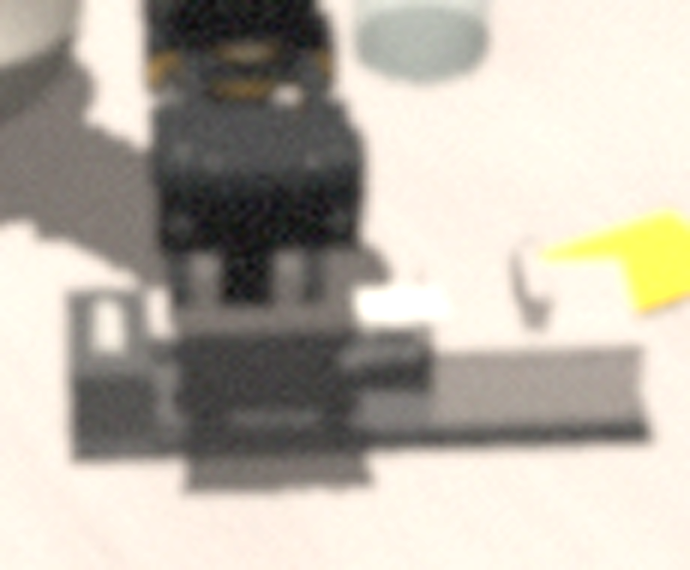

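View pics/g_top.png

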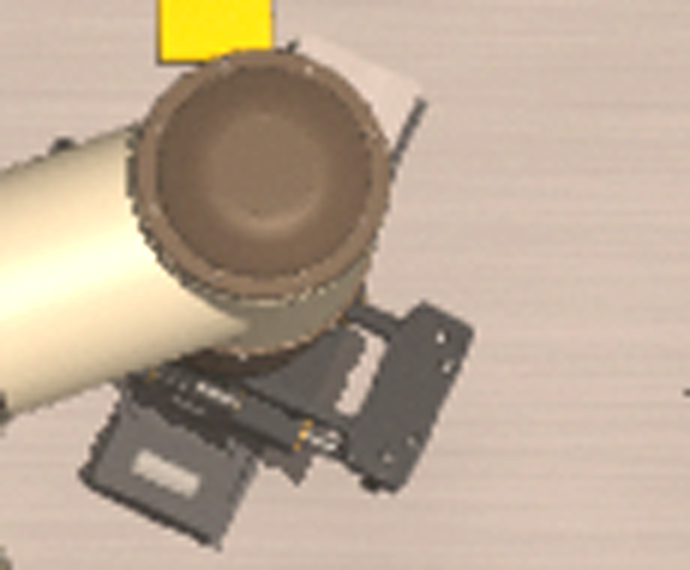

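The side crop shows the capsule centred in the fingers (caps at about x 182 and 315, finger at about 246), above the open cradle and clear of the tongue at (400,300). Lowering with small corrections.

```bash
python3 -m jog '[[-0.3,0.1,0.5,0,0,0],[0,0,1,0,0,0],[0,0,1,0,0,0],[0,0,0.5,0,0,0],[0,0,0,0,0,0]]' 2
python3 -m jog '[[0,0,0.4,0,0,0],[0,0,0.4,0,0,0],[0,0,0.3,0,0,0],[0,0,0,0,0,0],[0,0,0,0,0,0]]' 2
python3 -c "
from h import *
st(bw(.0455),.015)"
```

```text
time_s: 13.4
tcp_pos: [0.508, 0.0228, 0.0316]
ee_rot: [[0.913, -0.409, -0.004], [-0.409, -0.913, -0.001], [-0.003, 0.003, -1.0]]
wrist_force: [0.1, 0.4, -0.9]
gripper_width: 0.333
time_s: 13.82
tcp_pos: [0.5093, 0.0232, 0.0224]
ee_rot: [[0.913, -0.408, -0.0], [-0.408, -0.913, -0.0], [-0.0, 0.0, -1.0]]
wrist_force: [0.4, -0.2, -1.6]
gripper_width: 0.338
t 13.82 tcp [0.5093 0.0232 0.0224] box [45.6  0.2] yaw -24.1 zt [-2.e-04 -1.e-04 -1.e+00] F [ 0.4 -0.2 -1.6] g 29.4
tool cm [ 0.01 -0.02  0.74]
```

```bash
python3 -m jog '[[0,0,0.2,0,0,0],[0,0,0.2,0,0,0],[0,0,0.2,0,0,0],[0,0,0,0,0,0],[0,0,0,0,0,0]]' 2
python3 -m jog '[[0,0,0.1,0,0,0],[0,0,0,0,0,0],[0,0,0,0,0,0],[0,0,0,0,0,0],[0,0,0,0,0,0]]' 2
python3 -c "
from h import *
st(bw(.0455),.015)
c=capture('side');v=c['frame'][190:255,275:390,::-1];cv2.imwrite(f'pics/i_side.png',cv2.convertScaleAbs(cv2.resize(v,None,fx=6,fy=6,interpolation=cv2.INTER_CUBIC),alpha=2,beta=15))"
```

```text
time_s: 14.23
tcp_pos: [0.5092, 0.0232, 0.0164]
ee_rot: [[0.913, -0.408, -0.0], [-0.408, -0.913, -0.0], [-0.0, 0.0, -1.0]]
wrist_force: [-0.0, -0.1, -0.1]
gripper_width: 0.338
time_s: 14.65
tcp_pos: [0.5094, 0.0232, 0.0156]
ee_rot: [[0.913, -0.408, 0.0], [-0.408, -0.913, 0.0], [0.0, -0.0, -1.0]]
wrist_force: [-0.1, 0.7, -1.0]
gripper_width: 0.338
t 14.65 tcp [0.5094 0.0232 0.0156] box [45.6  0.1] yaw -24.1 zt [ 1.e-04  0.e+00 -1.e+00] F [-0.1  0.7 -1. ] g 29.4
tool cm [ 0.01 -0.01  0.06]
```

View pics/i_side.png

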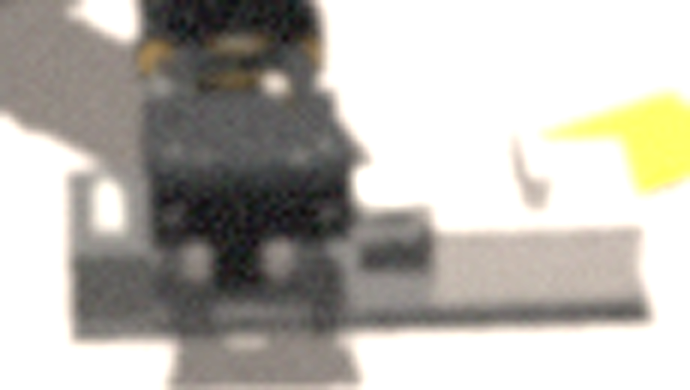

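```bash
python3 -m jog '[[0,0,0.1,0,0,0],[0,0,0,0,0,0],[0,0,0,0,0,0],[0,0,0,0,0,0],[0,0,0,0,0,0]]' 2
python3 -c "
from h import *
st(bw(.0455),.015)"
python3 -m jog '[[0,0,0,0,0,0],[0,0,0,0,0,0],[0,0,0,0,0,0],[0,0,0,0,0,0],[0,0,0,0,0,0]]' 4.4
python3 -m jog '[[0,0,0,0,0,0],[0,0,0,0,0,0],[0,0,-0.5,0,0,0],[0,0,-1,0,0,0],[0,0,-2,0,0,0]]' 4.4
python3 -m jog '[[0,0,-3,0,0,0],[0,0,-3,0,0,0],[0,0,-3,0,0,0],[0,0,-2,0,0,0],[0,0,0,0,0,0]]' 4.4
python3 -m jog '[[3,0,0,0,0,0],[4,0,0,0,0,0],[4,0,0,0,0,0],[2.5,0,0,0,0,0],[0,0,0,0,0,0]]' 0
python3 -c "
from h import *
st(bw(-.1),.07)
for n,(x,y) in dict(top=(290,150),side=(275,170)).items():
    c=capture(n);v=c['frame'][y:y+95,x:x+115,::-1];cv2.imwrite(f'pics/j_{n}.png',cv2.convertScaleAbs(cv2.resize(v,None,fx=6,fy=6,interpolation=cv2.INTER_CUBIC),alpha=1.7,beta=15))
"
```

```text
time_s: 15.12
tcp_pos: [0.5095, 0.0233, 0.0147]
ee_rot: [[0.913, -0.408, 0.0], [-0.408, -0.913, 0.0], [0.0, -0.0, -1.0]]
wrist_force: [-0.1, 0.5, 0.2]
gripper_width: 0.336
t 15.12 tcp [0.5095 0.0233 0.0147] box [45.4  0. ] yaw -24.09 zt [ 4.e-04  1.e-04 -1.e+00] F [-0.1  0.5  0.2] g 29.2
tool cm [-0.01 -0.   -0.03]
time_s: 15.53
tcp_pos: [0.5093, 0.0232, 0.0145]
ee_rot: [[0.913, -0.408, -0.0], [-0.408, -0.913, -0.0], [-0.0, 0.0, -1.0]]
wrist_force: [-0.2, -0.1, -0.1]
gripper_width: 0.493
time_s: 15.95
tcp_pos: [0.5079, 0.0228, 0.0488]
ee_rot: [[0.913, -0.409, -0.004], [-0.409, -0.913, -0.001], [-0.003, 0.003, -1.0]]
wrist_force: [1.2, -0.0, -0.1]
gripper_width: 0.508
time_s: 16.37
tcp_pos: [0.5125, 0.0239, 0.1657]
ee_rot: [[0.913, -0.407, 0.012], [-0.407, -0.913, 0.003], [0.009, -0.007, -1.0]]
wrist_force: [0.1, 0.7, 0.6]
gripper_width: 0.506
time_s: 16.78
tcp_pos: [0.6361, -0.0339, 0.1588]
ee_rot: [[0.912, -0.411, 0.001], [-0.411, -0.912, -0.001], [0.002, 0.0, -1.0]]
wrist_force: [0.2, 0.4, -0.5]
gripper_width: 0.211
t 16.78 tcp [ 0.6361 -0.0339  0.1588] box [-93.4   0.5] yaw -24.25 zt [ 1.5e-03 -7.0e-04 -1.0e+00] F [ 0.2  0.4 -0.5] g 18.3
tool cm [ 0.64 -0.05  8.88]
```

View pics/j_side.png

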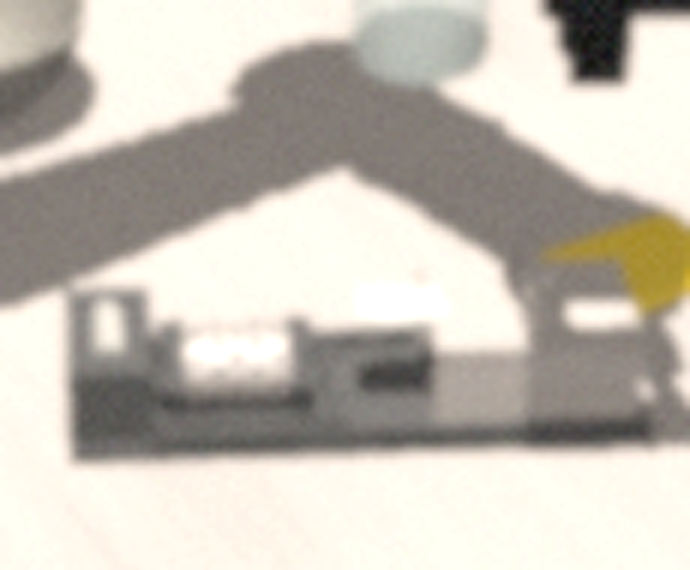

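View pics/j_top.png

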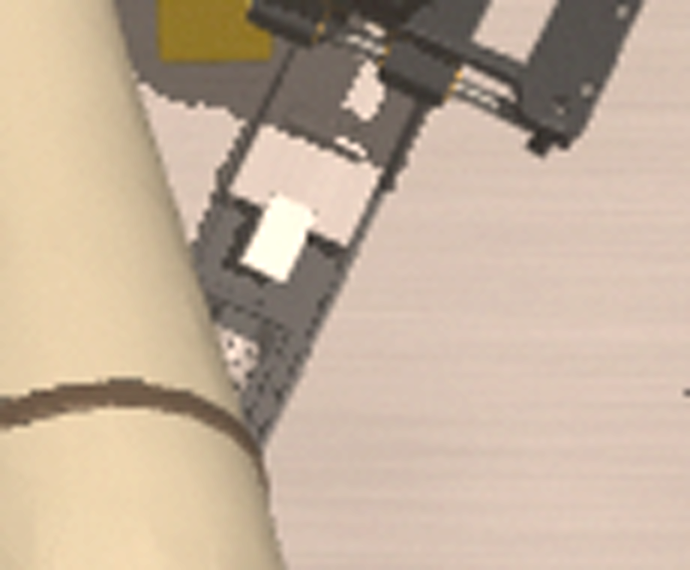

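The capsule lies level in the cradle, between about (165,340) and (305,340) in the side crop, and is released. The hood is still open. Next I'll come down behind the fin.

```bash
python3 -m jog '[[0.4,0,1,0,0,0],[0,0,2,0,0,0],[0,0,2.5,0,0,0],[0,0,2,0,0,0],[0,0,0,0,0,0]]' 0
python3 -m jog '[[0,0,0,0,0,0],[0,0,0,0,0,0],[0,0,0,0,0,0],[0,0,0,0,0,0],[0,0,0,0,0,0]]' 0
python3 -c "
from h import *
st(bw(-.097),.0515)"
```

```text
time_s: 17.3
tcp_pos: [0.6317, -0.0332, 0.0798]
ee_rot: [[0.913, -0.408, -0.01], [-0.408, -0.913, -0.0], [-0.009, 0.004, -1.0]]
wrist_force: [-0.7, 0.5, -1.5]
gripper_width: 0.006
time_s: 17.72
tcp_pos: [0.6368, -0.0334, 0.0859]
ee_rot: [[0.913, -0.408, 0.002], [-0.408, -0.913, 0.0], [0.002, -0.001, -1.0]]
wrist_force: [0.2, -0.4, -0.1]
gripper_width: 0.004
t 17.72 tcp [ 0.6368 -0.0334  0.0859] box [-93.9  -0.3] yaw -24.09 zt [ 2.3e-03  4.0e-04 -1.0e+00] F [ 0.2 -0.4 -0.1] g 0.4
tool cm [0.3  0.03 3.44]
```

```bash
python3 -m jog '[[0.4,0,0.5,0,0,0],[0,0,0.8,0,0,0],[0,0,0.8,0,0,0],[0,0,0.7,0,0,0],[0,0,0.5,0,0,0]]' 0
python3 -m jog '[[0,0,0,0,0,0],[0,0,0,0,0,0],[-0.2,0,0,0,0,0],[-0.2,0,0,0,0,0],[0,0,0,0,0,0]]' 0
python3 -c "
from h import *
st(bw(-.0877),.0515)
for n,(x,y) in dict(side=(275,170)).items():
    c=capture(n);v=c['frame'][y:y+95,x:x+130,::-1];cv2.imwrite(f'pics/k_{n}.png',cv2.convertScaleAbs(cv2.resize(v,None,fx=6,fy=6,interpolation=cv2.INTER_CUBIC),alpha=1.7,beta=15))
"
```

```text
time_s: 18.13
tcp_pos: [0.639, -0.0353, 0.0497]
ee_rot: [[0.913, -0.409, -0.003], [-0.409, -0.913, -0.0], [-0.002, 0.001, -1.0]]
wrist_force: [0.0, -0.3, -0.6]
gripper_width: -0.0
time_s: 18.55
tcp_pos: [0.636, -0.0334, 0.052]
ee_rot: [[0.913, -0.408, 0.0], [-0.408, -0.913, 0.0], [0.0, -0.0, -1.0]]
wrist_force: [0.1, 0.3, 0.5]
gripper_width: 0.005
t 18.55 tcp [ 0.636  -0.0334  0.052 ] box [-93.2   0. ] yaw -24.09 zt [ 5.e-04  2.e-04 -1.e+00] F [0.1 0.3 0.5] g 0.4
tool cm [-0.55 -0.    0.05]
```

View pics/k_side.png

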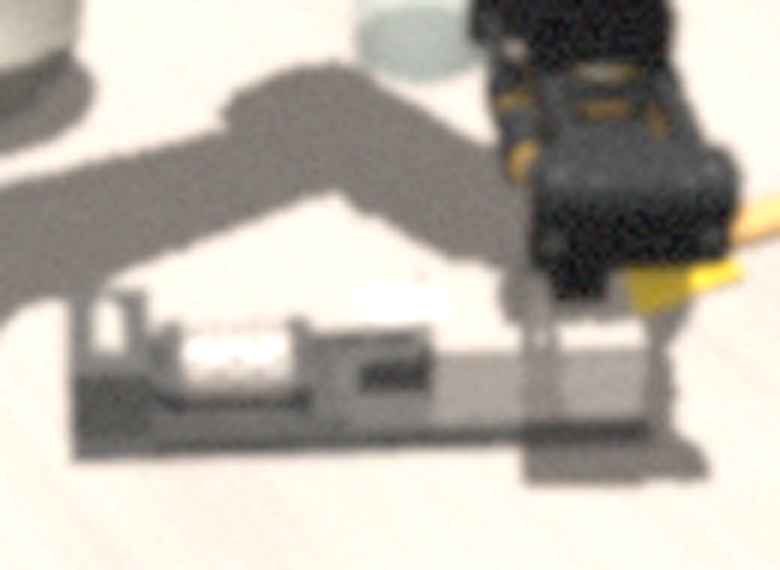

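The fingers are behind the fin at about (580,290). Pushing the hood shut, watching the force.

```bash
python3 -m jog '[[-0.3,0,0,0,0,0],[-0.4,0,0,0,0,0],[-0.5,0,0,0,0,0],[-0.5,0,0,0,0,0],[-0.5,0,0,0,0,0]]' 0
python3 -m jog '[[-0.6,0,0,0,0,0],[-0.6,0,0,0,0,0],[-0.6,0,0,0,0,0],[-0.6,0,0,0,0,0],[-0.6,0,0,0,0,0]]' 0
python3 -m jog '[[-0.6,0,0,0,0,0],[-0.6,0,0,0,0,0],[-0.6,0,0,0,0,0],[-0.5,0,0,0,0,0],[-0.4,0,0,0,0,0]]' 0
python3 -c "
from h import *
st(bw(.0113),.0515)
for n,(x,y) in dict(side=(275,170)).items():
    c=capture(n);v=c['frame'][y:y+95,x:x+130,::-1];cv2.imwrite(f'pics/l_{n}.png',cv2.convertScaleAbs(cv2.resize(v,None,fx=6,fy=6,interpolation=cv2.INTER_CUBIC),alpha=1.7,beta=15))
"
```

```text
time_s: 19.02
tcp_pos: [0.6162, -0.0243, 0.0519]
ee_rot: [[0.913, -0.408, 0.001], [-0.408, -0.913, 0.0], [0.001, -0.001, -1.0]]
wrist_force: [1.3, -1.0, 0.2]
gripper_width: 0.001
time_s: 19.43
tcp_pos: [0.5885, -0.0119, 0.0518]
ee_rot: [[0.913, -0.408, 0.001], [-0.408, -0.913, 0.0], [0.001, -0.001, -1.0]]
wrist_force: [2.6, -0.1, 1.6]
gripper_width: 0.004
time_s: 19.85
tcp_pos: [0.5634, -0.001, 0.0515]
ee_rot: [[0.913, -0.408, -0.0], [-0.408, -0.913, 0.0], [-0.0, 0.0, -1.0]]
wrist_force: [1.6, -0.1, 0.6]
gripper_width: 0.002
t 19.85 tcp [ 0.5634 -0.001   0.0515] box [-13.7   0.2] yaw -24.1 zt [-4.e-04  0.e+00 -1.e+00] F [ 1.6 -0.1  0.6] g 0.2
tool cm [-2.5  -0.02 -0.  ]
```

View pics/l_side.png

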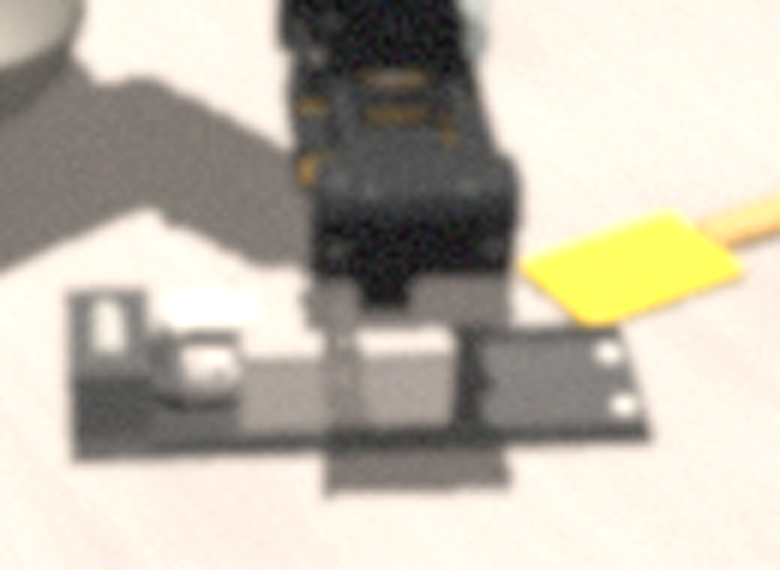

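The hood slides freely over the capsule, whose left part is still visible at (205,365). Pushing on to the ledge, then slowly over it.

```bash
python3 -m jog '[[-0.5,0,0,0,0,0],[-0.5,0,0,0,0,0],[-0.5,0,0,0,0,0],[-0.5,0,0,0,0,0],[-0.4,0,0,0,0,0]]' 0
python3 -m jog '[[-0.2,0,0,0,0,0],[-0.2,0,0,0,0,0],[-0.2,0,0,0,0,0],[-0.2,0,0,0,0,0],[0,0,0,0,0,0]]' 0
python3 -c "
from h import *
st(bw(.0243),.0515)"
```

```text
time_s: 20.32
tcp_pos: [0.5417, 0.0086, 0.0515]
ee_rot: [[0.913, -0.408, 0.0], [-0.408, -0.913, -0.0], [0.0, 0.0, -1.0]]
wrist_force: [6.9, -5.6, -3.2]
gripper_width: 0.003
time_s: 20.73
tcp_pos: [0.5347, 0.0115, 0.0514]
ee_rot: [[0.913, -0.409, -0.0], [-0.409, -0.913, -0.0], [-0.0, 0.0, -1.0]]
wrist_force: [1.3, -0.5, 0.1]
gripper_width: 0.009
t 20.73 tcp [0.5347 0.0115 0.0514] box [17.7  0.4] yaw -24.13 zt [-2.e-04 -2.e-04 -1.e+00] F [ 1.3 -0.5  0.1] g 0.8
tool cm [-0.66 -0.04 -0.01]
```

```bash
python3 -m jog '[[-0.2,0,0,0,0,0],[-0.2,0,0,0,0,0],[-0.1,0,0,0,0,0],[0,0,0,0,0,0],[0,0,0,0,0,0]]' 0
python3 -m jog '[[-0.1,0,0,0,0,0],[-0.1,0,0,0,0,0],[0,0,0,0,0,0],[0,0,0,0,0,0],[0,0,0,0,0,0]]' 0
python3 -c "
from h import *
st(bw(.0243),.0515)"
```

```text
time_s: 21.15
tcp_pos: [0.5313, 0.0133, 0.0515]
ee_rot: [[0.913, -0.408, 0.002], [-0.408, -0.913, -0.001], [0.002, -0.0, -1.0]]
wrist_force: [5.3, -7.0, -4.4]
gripper_width: 0.005
time_s: 21.57
tcp_pos: [0.5312, 0.0134, 0.0516]
ee_rot: [[0.913, -0.407, 0.005], [-0.407, -0.913, -0.001], [0.005, -0.001, -1.0]]
wrist_force: [9.9, -11.7, -8.0]
gripper_width: 0.008
t 21.57 tcp [0.5312 0.0134 0.0516] box [21.6  0.1] yaw -24.02 zt [ 0.0054 -0.0014 -1.    ] F [  9.9 -11.7  -8. ] g 0.7
tool cm [-0.27 -0.01  0.01]
```

```bash
python3 -c "
from h import *
for n,(x,y) in dict(side=(280,190),top=(290,150)).items():
    c=capture(n);v=c['frame'][y:y+70,x:x+100,::-1];cv2.imwrite(f'pics/m_{n}.png',cv2.convertScaleAbs(cv2.resize(v,None,fx=8,fy=8,interpolation=cv2.INTER_CUBIC),alpha=1.7,beta=15))
"
```

```text
(no output)
```

View pics/m_side.png

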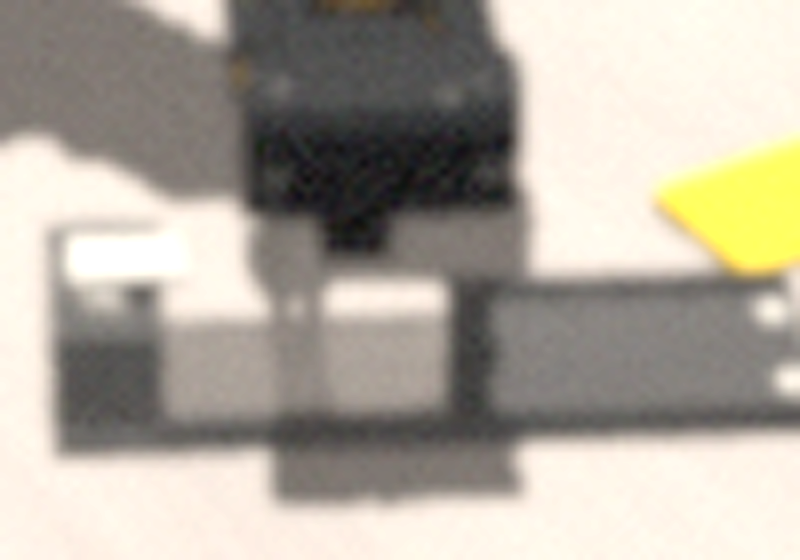

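View pics/m_top.png

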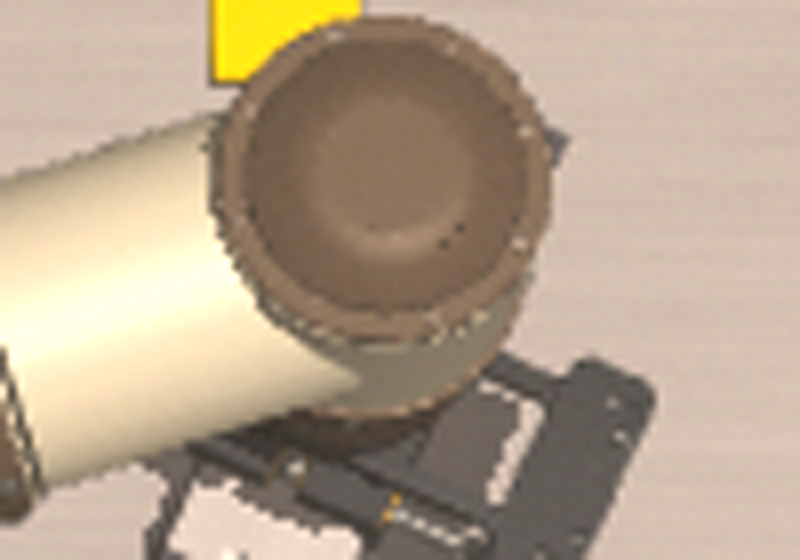

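The side crop shows the hood front meeting the end block at x≈158, with the tongue over the block (65 to 185). The force peaked and then dropped, which looks like the snap, and is now rising against a stop. I'll press a little more to tell a stop from a jam.

```bash
python3 -m jog '[[-0.1,0,0,0,0,0],[-0.1,0,0,0,0,0],[0,0,0,0,0,0],[0,0,0,0,0,0],[0,0,0,0,0,0]]' 0
python3 -c "
from h import *
st(bw(.0243),.0515)"
```

```text
time_s: 22.08
tcp_pos: [0.5311, 0.0136, 0.0517]
ee_rot: [[0.914, -0.407, 0.009], [-0.407, -0.914, -0.002], [0.009, -0.002, -1.0]]
wrist_force: [15.1, -15.9, -11.1]
gripper_width: 0.005
t 22.08 tcp [0.5311 0.0136 0.0517] box [21.8  0. ] yaw -23.99 zt [ 0.0086 -0.002  -1.    ] F [ 15.1 -15.9 -11.1] g 0.4
tool cm [-0.25 -0.    0.02]
```

At 20 N, above the 13 N the ledge needs, it doesn't move: a hard stop. Backing off, lifting clear and checking.

```bash
python3 -m jog '[[0.6,0,0,0,0,0],[0.6,0,-0.5,0,0,0],[0,0,-2.5,0,0,0],[0,0,-4,0,0,0],[0,0,-4,0,0,0]]' 0
python3 -m jog '[[0,3,-1,0,0,0],[0,4,-1,0,0,0],[0,4,-1,0,0,0],[0,4,0,0,0,0],[0,4,0,0,0,0]]' 0
python3 -m jog '[[0,4,0,0,0,0],[0,4,0,0,0,0],[0,4,0,0,0,0],[0,2,0,0,0,0],[0,0,0,0,0,0]]' 0
python3 -c "
from h import *
st()
for n,(x,y) in dict(side=(280,190),top=(295,150)).items():
    c=capture(n);cv2.imwrite(f'pics/{n}_raw.png',c['frame'][:,:,::-1]);v=c['frame'][y:y+(70 if n=='side' else 95),x:x+100,::-1];cv2.imwrite(f'pics/n_{n}.png',cv2.convertScaleAbs(cv2.resize(v,None,fx=6,fy=6,interpolation=cv2.INTER_CUBIC),alpha=1.5,beta=5))
"
```

```text
time_s: 22.5
tcp_pos: [0.5357, 0.0105, 0.1618]
ee_rot: [[0.913, -0.408, -0.006], [-0.408, -0.913, -0.001], [-0.005, 0.003, -1.0]]
wrist_force: [1.0, 1.3, 0.9]
gripper_width: 0.011
time_s: 22.92
tcp_pos: [0.4586, -0.1635, 0.1927]
ee_rot: [[0.913, -0.407, 0.001], [-0.407, -0.913, 0.001], [0.0, -0.001, -1.0]]
wrist_force: [1.0, -1.5, -0.4]
gripper_width: 0.006
time_s: 23.33
tcp_pos: [0.4005, -0.2926, 0.1916]
ee_rot: [[0.911, -0.413, -0.002], [-0.413, -0.911, 0.001], [-0.002, -0.0, -1.0]]
wrist_force: [-0.2, -0.0, -0.4]
gripper_width: 0.007
t 23.33 tcp [ 0.4005 -0.2926  0.1916] box [ 16.  332.8] yaw -24.37 zt [-0.0017  0.001  -1.    ] F [-0.2 -0.  -0.4] g 0.6
```

View pics/n_side.png

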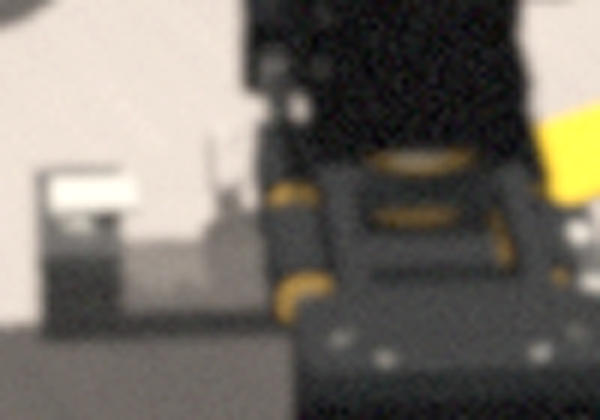

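View pics/n_top.png

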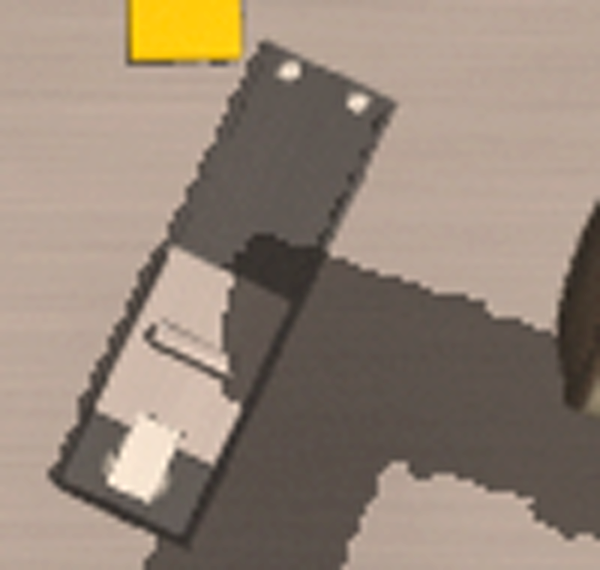

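View pics/side_raw.png

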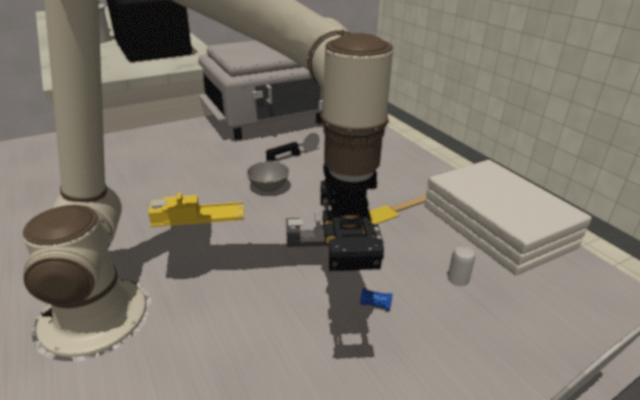

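Run:
```python
from h import *
c=capture("top");T=lambda x,y:((x+.5)/6+294.5,(y+.5)/6+149.5)
for n,p,z in(("frontL",(98,410),.047),("frontR",(212,463),.047),("backL",(175,248),.047),("backR",(292,303),.047),("finL",(160,322),.065),("tongueL",(109,487),.047),("tongueR",(155,503),.047),("blkL",(55,478),.04),("blkR",(188,543),.04),("baseL",(265,42),.006),("baseR",(395,104),.006)):
    w=plane(c,T(*p),z)[:2]-O;print(n,(X@w*1000).round(1),(Y@w*1000).round(1))
```

```text
frontL 78.4 -27.8
frontR 78.4 28.8
backL -4.1 -27.8
backR -3.7 31.1
finL 33.1 -18.6
tongueL 108.0 -8.5
tongueR 105.7 13.2
blkL 113.8 -32.6
blkR 115.0 34.2
baseL -121.9 -33.5
baseR -120.7 35.1
```

The top view puts the hood front at box x 78.4 and the back at -4, so q is about 0 to 1.6 mm: shut. I'll clear the arm for an unobstructed side view of the tongue.

```bash
python3 -m jog '[[2,2,-1,0,0,0],[3,2,-1,0,0,0],[3,2,0,0,0,0],[3,2,0,0,0,0],[2,1,0,0,0,0]]' 0
python3 -m jog '[[0,0,0,0,0,0],[0,0,0,0,0,0],[0,0,0,0,0,0],[0,0,0,0,0,0],[0,0,0,0,0,0]]' 0
python3 -c "
from h import *
st()
for n,(x,y) in dict(side=(280,195),top=(295,150)).items():
    c=capture(n);cv2.imwrite(f'pics/{n}_raw2.png',c['frame'][:,:,::-1]);v=c['frame'][y:y+60,x:x+110,::-1];cv2.imwrite(f'pics/o_{n}.png',cv2.convertScaleAbs(cv2.resize(v,None,fx=7,fy=7,interpolation=cv2.INTER_CUBIC),alpha=1.3,beta=5))
"
```

```text
time_s: 23.9
tcp_pos: [0.487, -0.4268, 0.2113]
ee_rot: [[0.913, -0.407, 0.0], [-0.407, -0.913, -0.0], [0.0, 0.0, -1.0]]
wrist_force: [0.0, -0.6, 0.3]
gripper_width: 0.003
time_s: 24.32
tcp_pos: [0.4847, -0.4246, 0.2123]
ee_rot: [[0.913, -0.407, 0.0], [-0.407, -0.913, -0.0], [0.0, -0.0, -1.0]]
wrist_force: [0.0, 1.0, -0.2]
gripper_width: 0.004
t 24.32 tcp [ 0.4847 -0.4246  0.2123] box [-114.8  419. ] yaw -24.01 zt [ 4.e-04 -1.e-04 -1.e+00] F [ 0.   1.  -0.2] g 0.4
```

View pics/o_side.png

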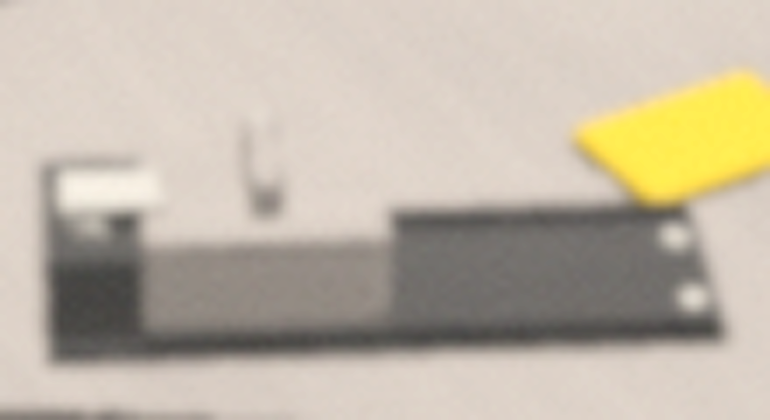

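View pics/top_raw2.png

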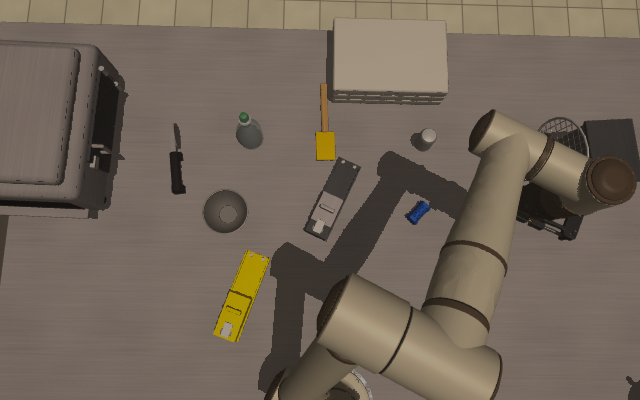

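Side view: the hood is flush to the end block (x≈140), the tongue lies flat across it (57 to 158, y≈190), and everything else is where it was. One height check of the tongue's tip across the two views.

Run:
```python
from h import *
t=capture("top");s=capture("side")
T=lambda x,y:((x+.5)/6+294.5,(y+.5)/6+149.5);S=lambda x,y:((x+.5)/7+279.5,(y+.5)/7+194.5)
for n,a,b in(("tip",(132,495),(58,191)),("root",(163,424),(158,191))):
    p,e=tri(t,T(*a),s,S(*b));print(n,p.round(4),"box x",(X@(p[:2]-O)).round(4),"gap",e.round(4))
```

```text
tip [0.4519 0.0462 0.054 ] box x 0.1074 gap 0.0006
root [0.4841 0.0329 0.052 ] box x 0.0726 gap 0.0003
```

Run:
```python
from h import *
for f,(x0,y0,x1,y1) in(("side0",(308,210,340,232)),("side_raw2",(280,210,312,232))):
    g=cv2.cvtColor(cv2.imread(f"pics/{f}.png"),6)[y0:y1,x0:x1]
    g=cv2.resize(g,None,fx=8,fy=8,interpolation=cv2.INTER_CUBIC)
    m=(g>165).astype(np.uint8);k=max(cv2.findContours(m,0,2)[0],key=cv2.contourArea)
    M=cv2.moments(k);print(f,M['m00']/64,"c",M['m10']/M['m00']/8+x0,M['m01']/M['m00']/8+y0,"angle",np.degrees(.5*np.arctan2(2*M['mu11'],M['mu20']-M['mu02'])),cv2.minAreaRect(k)[1:])
```

```text
Traceback (most recent call last):
ValueError: max() iterable argument is empty
```

Run:
```python
from h import *
for f,(x0,y0,x1,y1) in(("side0",(308,210,340,232)),("side_raw2",(283,212,305,227))):
    g=cv2.cvtColor(cv2.imread(f"pics/{f}.png"),6)[y0:y1,x0:x1]
    b=np.median(g);g=cv2.resize(g,None,fx=8,fy=8,interpolation=cv2.INTER_CUBIC)
    print(f,b,g.max())
    for th in(155,160):
        m=(g>th).astype(np.uint8);K=cv2.findContours(m,0,2)[0]
        if not K: continue
        k=max(K,key=cv2.contourArea)
        M=cv2.moments(k);print(th,M['m00']/64,"c",M['m10']/M['m00']/8+x0,M['m01']/M['m00']/8+y0,"angle",np.degrees(.5*np.arctan2(2*M['mu11'],M['mu20']-M['mu02'])),np.array(cv2.minAreaRect(k)[1])/8)
```

```text
side0 135.0 157
155 4.859375 c 326.6132100750268 220.84941050375133 angle 2.3491864617861578 [1.625 6.25 ]
side_raw2 160.0 183
155 212.5078125 c 294.99591926767397 218.14783310662597 angle 6.69685425025439 [14.875 21.875]
160 75.625 c 297.03085829889807 221.71681301652893 angle -4.75308214457933 [ 7.25210953 15.79117012]
```

```bash
python3 - <<'E'
from h import *
for f,(x0,y0,x1,y1) in(("side0",(314,214,333,229)),("side_raw2",(283,215,305,227))):
    g=cv2.cvtColor(cv2.imread(f"pics/{f}.png"),6)[y0:y1,x0:x1].astype(float)
    g=cv2.GaussianBlur(cv2.resize(g,None,fx=8,fy=8,interpolation=cv2.INTER_CUBIC),(0,0),3)
    # upper and lower edge of the bright strip per column (sub-pixel max gradient)
    d=np.diff(g,axis=0)
    for nm,idx in(("upper",d.argmax(0)),("lower",d.argmin(0))):
        xs=np.arange(g.shape[1])/8+x0;ys=idx/8+y0
        print(f,nm,[(round(float(a),1),round(float(b),1)) for a,b in zip(xs[::16],ys[::16])])
E
python3 -c "
import cv2,numpy as np
a=cv2.imread('pics/side0.png')[205:240,305:345];b=cv2.imread('pics/side_raw2.png')[205:240,275:315]
v=[cv2.resize(cv2.normalize(i,None,0,255,32),None,fx=9,fy=9,interpolation=cv2.INTER_CUBIC) for i in(a,b)]
cv2.imwrite('pics/cmp.png',np.hstack(v))"
```

```text
side0 upper [(314.0, 221.6), (316.0, 219.9), (318.0, 218.9), (320.0, 218.4), (322.0, 218.5), (324.0, 218.4), (326.0, 218.2), (328.0, 218.4), (330.0, 218.2), (332.0, 217.9)]
side0 lower [(314.0, 226.0), (316.0, 225.5), (318.0, 225.6), (320.0, 225.2), (322.0, 225.4), (324.0, 225.2), (326.0, 224.4), (328.0, 224.2), (330.0, 223.4), (332.0, 227.9)]
side_raw2 upper [(283.0, 224.4), (285.0, 220.9), (287.0, 221.8), (289.0, 219.8), (291.0, 219.4), (293.0, 219.2), (295.0, 219.4), (297.0, 219.2), (299.0, 219.2), (301.0, 219.4), (303.0, 226.0)]
side_raw2 lower [(283.0, 226.0), (285.0, 218.1), (287.0, 218.4), (289.0, 225.4), (291.0, 225.0), (293.0, 224.5), (295.0, 225.1), (297.0, 225.4), (299.0, 225.1), (301.0, 224.4), (303.0, 224.1)]
```

View pics/cmp.png

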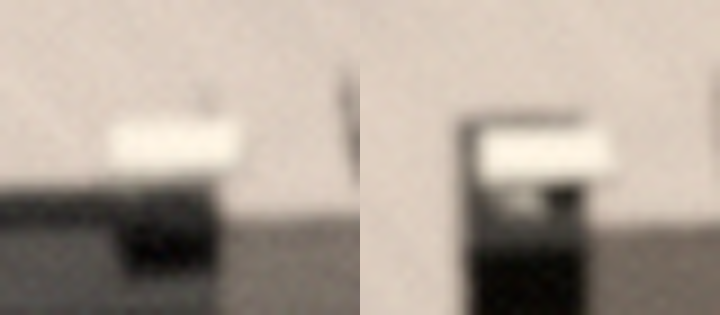

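The free tongue (left, initial picture) and the present one (right) have the same level outline. A tongue riding on the ledge would stand about 15 px higher at its tip here, so it is down. Handing in.

```bash
python3 -c "
from station import *
print(finish_job())"
```

```text
the job is handed in; nothing more can be done
None
```

The smoke box is loaded and shut, and I handed the job in at about 24.5 s of the 61 s allowed. I pushed the hood open, laid the steel capsule lengthwise in the cradle and let go. Then I pushed the hood shut until it hit a hard stop, and moved the arm clear.

**What the last checks showed**
- **Capsule:** it lay level in the cradle after release, before the hood covered it.
- **Hood:** the top view puts the shut hood within about 0 to 2 mm of fully shut. It did not move under a 20 N push, more than the 13 N the ledge needs.
- **Tongue:** its outline matches the straight tongue in the first picture, and the push force rose and then fell as it crossed the ledge.
- **Rest of the table:** the last top view shows everything else where it was at the start.

**Checks that disagreed**
- **Hood travel:** it came out about 3 mm short of 112 mm by arm position. The hood may not have been quite at its open stop, or the fingers may be thicker than stated.
- **Tongue tip height:** one two-view measurement put the tip 2 mm above its root, which is within that method's error.

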